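# Sweep the copper heat slugs into the kit lane

## Robot

A 6-joint arm with a two-finger parallel gripper is mounted at the origin on the work surface. World frame = base frame: x ahead of the robot, y to its left, z up, the work surface at z = 0. Lengths are in mm, angles in rad, forces in N, time in s.
With the tool pointing down it reaches from about 350 to 775 mm from the base axis. Payload 7.3 kg.
Tool frame: the origin (TCP) lies midway between the tips of the shut fingers; the grasp point (between the pads) lies 19 mm behind it; z points along the fingers, y is the line along which they close (so a half turn about z gives the same grasp; the last joint's range is limited). The gripper opens to 92 mm and grips with 3 to 60 N. Pads are 19 mm wide; open, the fingers measure 130 mm over their backs; the gripper's body (75 mm by 190 mm) begins 47 mm behind the grasp point.
Start: joints at [1.08, 0.342, 1.524, -0, 1.275, -0.146], TCP at [177.441, 494.125, 226.741] pointing down, gripper open.
Joint ranges: [-2.53, 2.53], [-0.77, 2.02], [0.04, 2.7], [-1, 4.14], [0.28, 2.66], [-3.11, 3.11]. Speed limits (rad/s): [2.57, 2.57, 3.14, 3.14, 3.14, 3.14].

## Interface

Orientations are given as a unit quaternion [x, y, z, w].
In Python, from cell import * gives the robot as it stands. The module is installed in compiled form; this text tells all that it offers.
- The arm moves only by the tool play_rows, never from a script. Its argument "steps" is a list of rows, each a list of 2 entries, a list of its own where there are three numbers: the shift along the tool's x, y, z in mm, then the turn, a rotation vector about the tool's x, y, z in degrees. A call has 1 to 5 rows; each row shifts and turns the commanded pose from where the row before left it, along the tool's axes as they then stand; what a row does not reach is not made up. A row lasts 1/8 s, in which the tool goes at most 62.5 mm and 10.7 degrees, less where a joint would pass 70% of its speed; a pose out of reach is approached as far as the arm can. A call with a gripper value outside its range is refused whole. "grip" is the opening, from 0 (shut) to 1 (fully open), set as the call begins (left out, the last holds). The fingers move at their own pace and stop on an object; the grip force is fixed at half the most. Time passes only in rows, so rows that do not move let the fingers close. It gives the time, the measured TCP pose, the force, the opening and the grip force at its end, in the units of the state.
- read_state(): the state, without advancing time (a new reading comes with each control period).
- capture(name): name is "side" or "top"; returns a dict with "image" (384x512x3 uint8, red, green, blue), "range_z" (384x512 float32, mm along the optical axis (not along the pixel's ray), 0 where there is no reading), "K" (3x3 intrinsics, pixels), "R" (3x3) and "t" (3): a world point X has camera coordinates R X + t. Camera axes: x right, y down, z forward; pixel columns grow to the right and rows downward; lengths in mm; the calibration is good to about 2 mm. A picture is of the moment at which its call begins.
- job_done(): hands the job in; it is judged then, once.
Trained networks look in a picture, given as the dict that the camera call returned (one of the last four; its "shot" number tells which), for a name from the list of things; names that differ only in an ending like _2 or _b are one class to them, and where a whole thing is asked for, a point or a joint stands for the part that bears it (a point fixed in the world has none). Each returns a list of dicts, best first, with "score" (0 to 1); they miss things now and then, are a little off and sometimes report something else, mostly with a low value. They report only what shows in the picture. A call takes as long as a camera call.
- cut_out(name, picture): "mask" (384x512 bool, what is visible of it) and "point" ([column, row] in pixels, amid what is visible of it).
The state is a dict: "clock": time; "joint_positions": joint angles; "qd": joint speeds; "tau": joint torques, N m; "tcp_pos": TCP position; "ee_rot": TCP orientation; "wrist_force": force on the tool from outside, world axes, zero at the start; "wrist_torque": the same for the moment, N m; "grip_width": opening from 0.0 (shut) to 1.0 (fully open); "finger_force": force on a finger pad.
Only numpy, scipy, OpenCV 4.12 (cv2) and the standard library are available. Lean on these libraries where they do the work, as an engineer would, in place of code of your own. Each camera call takes 0.05 s, during which the arm holds its last target. There are 200 camera calls.

## Task

The amplifier kit is short of its three copper heat slugs, which lie loose in the kitting tray. With the fingertips, sweep them one at a time through the narrow gate between the two steel pins, until all three lie flat in single file in the lane behind it, none still sticking out through the gate. Only slide them, never pick one up, and leave the connector adapter, the amplifier module and the blue bin as they are.

Things in the scene. Friction and masses are not known exactly. Their poses are not given: they have to be found in the camera images.
- tray: kitting tray, fixed to the bench. Origin: at bench height under the pen; y points along the lane (out of the pen through the gate), z up. Floor of pen and lane level and continuous, 12 mm above the bench. Pen: black floor, inside x -110 to +110, y -125 to +100 mm, with an aluminium rim. Rim, lips and lane walls all stand 12 mm above the floor
- gate (a point): point midway between the gate's two upright steel pins (8 mm diameter, 13 mm high, 36 mm apart: a 28 mm opening), at floor level, at y 100 mm of the tray; same axes as the tray: y points into the lane. Two straight white lips, 8 mm thick, funnel towards it: centre lines from tray x +-20, y 103 to x +-112, y 33 mm
- lane_end (a point): middle of the inner face of the lane's closed end, at floor level, 78 mm behind the gate. The lane: white floor, 30 mm wide between aluminium walls, open on top, straight behind the gate; three slugs in a row take 72 mm of it. Same axes as the tray
- slug1: copper heat slug, a solid disc 24 mm in diameter and 10 mm thick, about 40 g, lying flat and loose on the tray's black floor; the three are alike. It slides when pushed and stays where the push stops. Origin: centre of its underside; z up
- slug2: copper heat slug, a solid disc 24 mm in diameter and 10 mm thick, about 40 g, lying flat and loose on the tray's black floor; the three are alike. It slides when pushed and stays where the push stops. Origin: centre of its underside; z up
- slug3: copper heat slug, a solid disc 24 mm in diameter and 10 mm thick, about 40 g, lying flat and loose on the tray's black floor; the three are alike. It slides when pushed and stays where the push stops. Origin: centre of its underside; z up
- adapter: silver coaxial adapter standing upright in a rear corner of the pen, loose: 20 mm in diameter at its foot, 36 mm tall, 40 g. Origin: centre of its underside
- module: silver amplifier module lying loose on the bench beside the tray, 110 x 80 x 24 mm, with two red-capped connectors that stand out 15 mm from its -x face. Origin: centre of its underside
- bin: blue open parts bin with red caps in it, loose on the bench behind the pen (on the tray's -y side), 100 x 150 x 60 mm. Origin: centre of its underside

How it is judged (in metres and radians):
On the way, in this order (a step that is already met when the one before it is completed fails the run):
1. a first slug is in the lane, through the gate (((y of slug1 in the frame of gate between 0.01 and 0.07 m and x of slug1 in the frame of gate between -0.006 and 0.006 m and z of slug1 in the frame of gate below 0.003 m) or (y of slug2 in the frame of gate between 0.01 and 0.07 m and x of slug2 in the frame of gate between -0.006 and 0.006 m and z of slug2 in the frame of gate below 0.003 m) or (y of slug3 in the frame of gate between 0.01 and 0.07 m and x of slug3 in the frame of gate between -0.006 and 0.006 m and z of slug3 in the frame of gate below 0.003 m))), for 0.2 s.
2. after it a second slug is in the lane (not two at once) ((((y of slug1 in the frame of gate between 0.01 and 0.07 m and x of slug1 in the frame of gate between -0.006 and 0.006 m and z of slug1 in the frame of gate below 0.003 m) and (y of slug2 in the frame of gate between 0.01 and 0.07 m and x of slug2 in the frame of gate between -0.006 and 0.006 m and z of slug2 in the frame of gate below 0.003 m)) or ((y of slug1 in the frame of gate between 0.01 and 0.07 m and x of slug1 in the frame of gate between -0.006 and 0.006 m and z of slug1 in the frame of gate below 0.003 m) and (y of slug3 in the frame of gate between 0.01 and 0.07 m and x of slug3 in the frame of gate between -0.006 and 0.006 m and z of slug3 in the frame of gate below 0.003 m)) or ((y of slug2 in the frame of gate between 0.01 and 0.07 m and x of slug2 in the frame of gate between -0.006 and 0.006 m and z of slug2 in the frame of gate below 0.003 m) and (y of slug3 in the frame of gate between 0.01 and 0.07 m and x of slug3 in the frame of gate between -0.006 and 0.006 m and z of slug3 in the frame of gate below 0.003 m)))), for 0.2 s.
3. after that the third slug is in the lane (y of slug1 in the frame of gate between 0.01 and 0.07 m and x of slug1 in the frame of gate between -0.006 and 0.006 m and z of each of slug1, slug2, slug3 in the frame of gate below 0.003 m and y of slug2 in the frame of gate between 0.01 and 0.07 m and x of slug2 in the frame of gate between -0.006 and 0.006 m and y of slug3 in the frame of gate between 0.01 and 0.07 m and x of slug3 in the frame of gate between -0.006 and 0.006 m), for 0.2 s.
At the end, for the whole second after the job is handed in: All three slugs lie flat (within 7 degrees) and at rest on the lane's floor, each with its centre at least 10 mm past the gate line and between the lane's walls (so that at most 2 mm of a slug is still in the gate) (all of step 3 and angle between each of slug1, slug2, slug3's own z axis and vertical below 0.12 rad and linear speed of each of slug1, slug2, slug3 below 0.01 m/s); the robot touches nothing.
It fails at once if a slug is lifted off the tray's floor by more than 6 mm, or stood on edge (z of any of slug1, slug2, slug3 in the frame of tray above 0.018 m).
It fails at once if the adapter is knocked over or shifted by more than 15 mm (distance of adapter from where it was at the start of the episode above 0.015 m or angle between adapter's own z axis and vertical above 0.4 rad).
It fails at once if the module is shifted by more than 20 mm or tipped (distance of module from where it was at the start of the episode above 0.02 m or angle between module's own z axis and vertical above 0.3 rad).
It fails at once if the blue bin is shifted by more than 20 mm or tipped (distance of bin from where it was at the start of the episode above 0.02 m or angle between bin's own z axis and vertical above 0.3 rad).
It also fails if it takes over 67 s, if anything falls off the work surface, if the arm or the gripper's body presses on something with over 40 N, if the wrist force passes 120 N, or if a joint passes its speed limit or range.

## Working session

There is one attempt and no reset: what is moved stays moved. The work goes in short steps, Python scripts to look and compute and a tool call to move; the robot and the scene stay as the last step left them, time stands still between calls to the robot, and variables do not carry over. Pictures are saved under pics/ and viewed, at most 10 in all, crops included, and the job is handed in when it is done.

Besides the shell and the picture viewer there is one more tool, called after "Request:" in YAML: its name, and indented under it one key for each argument. play_rows: Moves the arm, as the interface text tells. Its arguments: {"type":"object","properties":{"steps":{"type":"array"},"grip":{"type":"number"}},"required":["steps"]}

```bash
mkdir -p pics; cat > h.py <<'E'
from cell import *
import numpy as np, cv2
from scipy.spatial.transform import Rotation as Ro
def w(cap,u,v,z):
    K,R,t=cap["K"],cap["R"],cap["t"]
    d=R.T@np.linalg.inv(K)@np.array([u,v,1.]); c=-R.T@t
    return c+d*(z-c[2])/d[2]
def px(cap,X):
    p=cap["K"]@(cap["R"]@np.array(X,float)+cap["t"]); return p[:2]/p[2]
def save(cap,n): cv2.imwrite("pics/"+n,cap["image"][:,:,::-1])
E
python3 - <<'E'
from h import *
s=read_state(); print(s["clock"],s["tcp_pos"],s["ee_rot"],Ro.from_quat(s["ee_rot"]).as_matrix().round(3).tolist(),s["wrist_force"])
ims=[]
for n in("top","side"):
    c=capture(n); ims.append(c["image"])
    print(n,c["K"].tolist(),(-c["R"].T@c["t"]).round(),c["R"].round(2).tolist())
    for k in("slug1","tray","adapter","module","bin"):
        for d in cut_out(k,c)[:4]:
            m=d["mask"]; v,u=np.nonzero(m); z=np.median(c["range_z"][m])
            print(k,round(d["score"],2),np.round(d["point"]),m.sum(),[u.min(),u.max(),v.min(),v.max()],"c",u.mean().round(1),v.mean().round(1),w(c,u.mean(),v.mean(),22).round(1),z)
    save(c,n+"0.png")
E
```

```text
0.0 [177.27150923 493.75310242 226.06308468] [ 1.71558070e-01  9.85173730e-01 -7.09834585e-04 -2.17069112e-04] [[-0.941, 0.338, -0.001], [0.338, 0.941, -0.001], [0.0, -0.001, -1.0]] [-0.2087946  -0.2443971   0.42745211]
top [[377.21060075636404, 0.0, 257.4717241456482], [0.0, 377.21060075636404, 189.81791179696768], [0.0, 0.0, 1.0]] [556. -69. 978.] [[0.02, -1.0, -0.0], [-1.0, -0.02, -0.03], [0.03, 0.0, -1.0]]
slug1 0.65 [253. 223.] 49 [np.int64(247), np.int64(254), np.int64(219), np.int64(226)] c 250.9 222.4 [503.7 -50.   22. ] 952.87115
slug1 0.58 [252. 202.] 68 [np.int64(246), np.int64(254), np.int64(197), np.int64(206)] c 250.0 201.5 [556.4 -46.9  22. ] 954.5885
slug1 0.31 [231. 200.] 9389 [np.int64(155), np.int64(284), np.int64(151), np.int64(248)] c 229.6 199.4 [560.9   4.9  22. ] 964.1562
tray 0.82 [232. 200.] 9015 [np.int64(156), np.int64(283), np.int64(153), np.int64(247)] c 229.8 199.6 [560.5   4.4  22. ] 964.08826
module 0.84 [254. 110.] 1436 [np.int64(236), np.int64(267), np.int64(87), np.int64(137)] c 251.8 110.1 [789.7 -47.7  22. ] 960.2922
module 0.26 [231. 198.] 9136 
[... 399 characters left out ...]
 182.4 [614.4  -4.5  22. ] 812.48486
slug1 0.4 [228. 203.] 118 [np.int64(220), np.int64(232), np.int64(198), np.int64(208)] c 226.2 203.0 [553.5 -54.4  22. ] 751.47656
tray 0.78 [217. 197.] 9395 [np.int64(151), np.int64(303), np.int64(145), np.int64(249)] c 219.9 196.3 [550.8 -28.9  22. ] 784.0134
adapter 0.51 [283. 202.] 193 [np.int64(275), np.int64(285), np.int64(191), np.int64(211)] c 280.3 201.8 [646.6 -94.4  22. ] 736.19666
module 0.82 [328. 177.] 1743 [np.int64(295), np.int64(364), np.int64(159), np.int64(197)] c 329.8 177.3 [780.4 -61.6  22. ] 828.96893
bin 0.89 [288. 275.] 8347 [np.int64(228), np.int64(347), np.int64(227), np.int64(318)] c 285.3 271.7 [ 566.5 -256.4   22. ] 609.99493
```

```bash
python3 - <<'E'
import cv2,numpy as np
a=cv2.resize(cv2.imread("pics/top0.png")[140:260,140:300],None,fx=5,fy=5,interpolation=2)
cv2.imwrite("pics/a.png",a)
b=cv2.resize(cv2.imread("pics/side0.png")[130:260,140:320],None,fx=4.4,fy=4.4,interpolation=2)
cv2.imwrite("pics/b.png",b)
E
```

```text
(no output)
```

View pics/a.png

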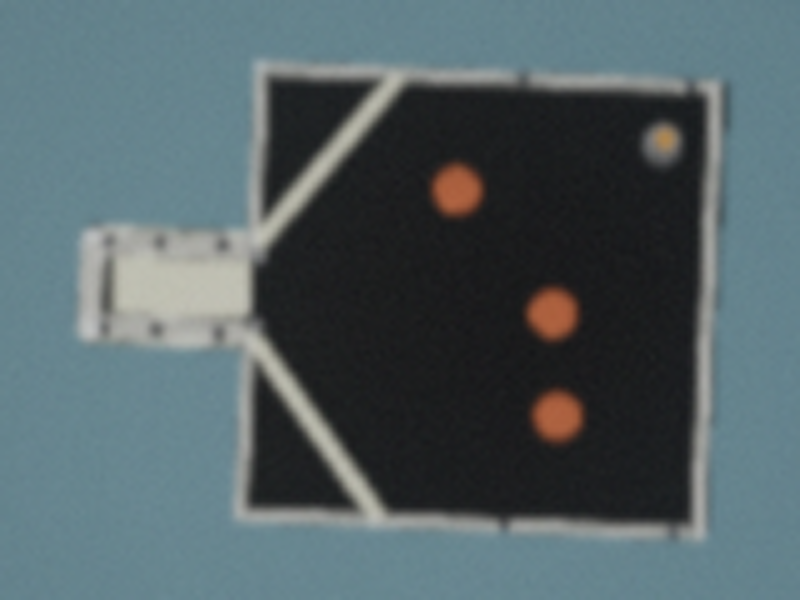

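View pics/b.png

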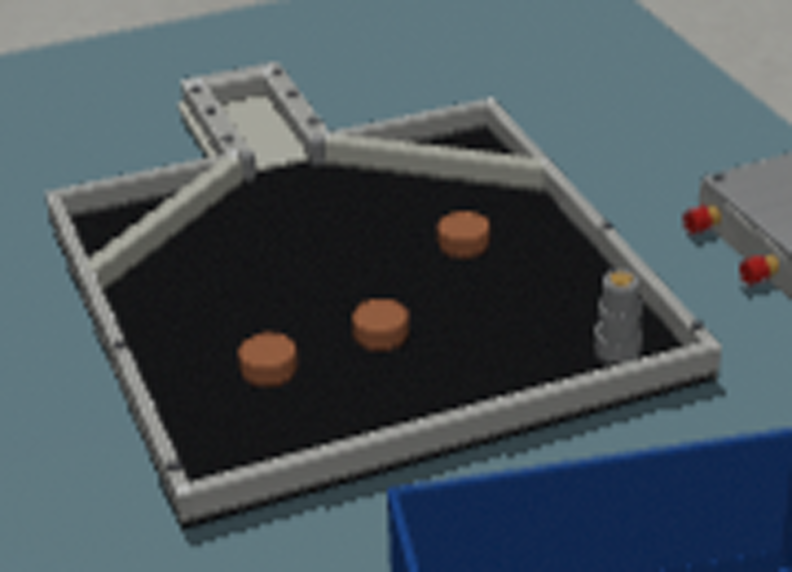

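The top view (crop at 5x, offset 140,140) shows the gate at about px (190.6,197.4) and the lane pointing image-left (world +y). The slugs are at about (231,178), (251,203) and (251,223), and the adapter at (272,169). The side view agrees, with nothing in between. Next I fit the tray pose.

```bash
cat > fit.py <<'E'
from h import *
from scipy.optimize import minimize
def copper(c):
    im=c["image"].astype(int); m=((im[:,:,0]-im[:,:,2])>50).astype(np.uint8)
    n,l,s,ce=cv2.connectedComponentsWithStats(m)
    return [(w(c,*ce[i],22),int(s[i,4])) for i in range(1,n) if s[i,4]>25]
def T(p,q):
    c,s=np.cos(p[2]),np.sin(p[2]); return np.array([p[0]+c*q[0]-s*q[1],p[1]+s*q[0]+c*q[1]])
def inv(p,X):
    c,s=np.cos(p[2]),np.sin(p[2]); d=np.array(X[:2])-p[:2]; return np.array([c*d[0]+s*d[1],-s*d[0]+c*d[1]])
def seg(a,b,t):
    return [np.array(a)+(np.array(b)-a)*k for k in np.linspace(0,1,t)]
E
python3 - <<'E'
from fit import *
c=capture("top"); g=cv2.GaussianBlur(c["image"],(0,0),.6).astype(float)[:,:,0]
from scipy.ndimage import map_coordinates
W=seg((24,106),(110,40.5),40)+seg((-24,106),(-110,40.5),40)
for r in(-114,114): W+=seg((r,-125),(r,100),60)
W+=seg((-110,-129),(110,-129),60)+seg((-110,104),(-40,104),15)+seg((110,104),(40,104),15)
B=[]
for r in(-105,105): B+=seg((r,-120),(r,25),40)
B+=seg((-100,-119),(100,-119),50)+seg((-90,40),(-20,93),30)+seg((90,40),(20,93),30)
L=seg((-12,106),(-12,172),20)+seg((12,106),(12,172),20)
def smp(p,P,z):
    q=np.array([px(c,[*T(p,a),z]) for a in P]); return map_coordinates(g,[q[:,1],q[:,0]],order=1)
f=lambda p:-(smp(p,W,24).mean()-smp(p,B,12).mean()+.3*smp(p,L,12).mean())
best=min((minimize(f,[558+dx,-25+dy,-.035],method="Nelder-Mead",options=dict(initial_simplex=np.array([[558+dx,-25+dy,-.035],[564+dx,-25+dy,-.035],[558+dx,-19+dy,-.035],[558+dx,-25+dy,0]]))) for dx in(-4,4) for dy in(-4,4)),key=lambda r:r.fun)
p=best.x; print("tray",p,best.fun); np.save("tray.npy",p)
print("gate",T(p,(0,100)),px(c,[*T(p,(0,100)),12]))
for X,n in copper(c): print(X.round(1),n,"tray",inv(p,X).round(1))
print("adapter",inv(p,w(c,272.4,168.6,48)))
s=capture("side")
for X,n in copper(s): print("side",X.round(1),n,"tray",inv(p,X).round(1))
im=c["image"].copy()
for P,col,z in((W,(255,0,0),24),(B,(0,255,0),12),(L,(0,0,255),12)):
    for a in P: u,v=np.round(px(c,[*T(p,a),z])).astype(int); im[v,u]=col
cv2.imwrite("pics/c.png",cv2.resize(im[140:260,140:300,::-1],None,fx=5,fy=5,interpolation=0))
E
```

```text
tray [ 5.61286395e+02  1.76192216e+00 -2.72007964e-02] -158.2697089498637
gate [564.00613933 101.72493027] [192.14797973 197.63535171]
[616.2   2.4  22. ] 76 tray [54.9  2.1]
[554.4 -47.   22. ] 77 tray [ -5.6 -48.9]
[503.1 -50.4  22. ] 77 tray [-56.7 -53.7]
adapter [  79.97644723 -101.09778506]
side [ 308.1 1446.4   22. ] 215 tray [-292.4 1437.2]
side [ 771.8 1474.    22. ] 49 tray [ 170.4 1477.4]
side [720.1 -40.6  22. ] 33 tray [159.9 -38. ]
side [615.8  -2.3  22. ] 75 tray [54.6 -2.6]
side [721.2 -87.   22. ] 39 tray [162.3 -84.4]
side [553.5 -52.6  22. ] 96 tray [ -6.3 -54.6]
side [501.7 -56.1  22. ] 106 tray [-58.  -59.5]
side [ 571.  -244.5   22. ] 58 tray [  16.4 -245.9]
side [ 595.1 -269.7   22. ] 61 tray [  41.2 -270.4]
side [ 513.2 -236.4   22. ] 62 tray [ -41.6 -239.4]
side [ 567.2 -269.    22. ] 29 tray [  13.2 -270.5]
side [ 528.7 -260.8   22. ] 30 tray [ -25.4 -263.4]
```

View pics/c.png

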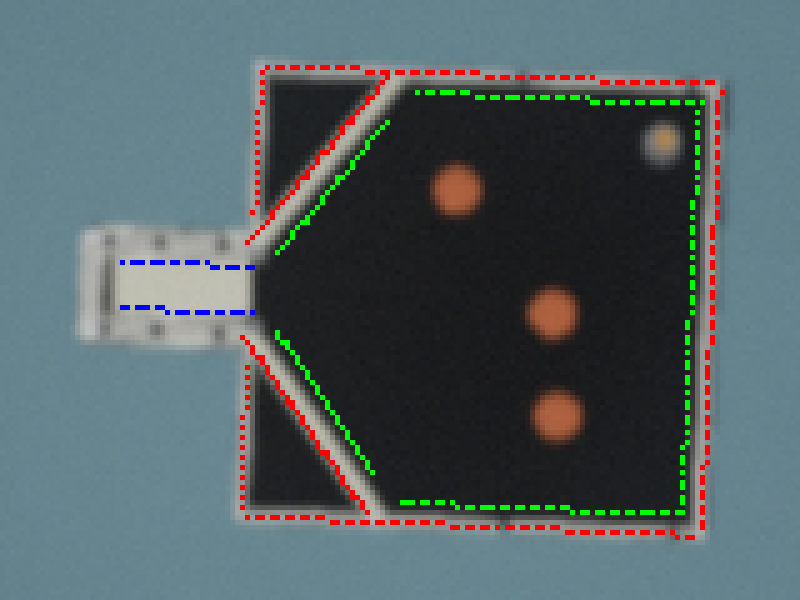

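The fit overlays the rim and lane well. My drawn lips sat a few mm too far out because of my own coordinates, so I'll correct those, refit, and compute the approach to the first slug (tray 55,2).

```bash
cat > go.py <<'E'
from fit import *
p=np.load("tray.npy")
def plan(x,y,z,ang,pos=None,cur=None):
    """target TCP tray xy, world z, tool y direction ang deg ccw from tray y; prints turn then tool shift"""
    s=read_state(); R=Ro.from_quat(s["ee_rot"]).as_matrix(); q=np.array(s["tcp_pos"])
    a=np.radians(ang)+p[2]; ty=np.array([-np.sin(a),np.cos(a),0]); tz=np.array([0,0,-1.]); G=np.array([np.cross(ty,tz),ty,tz]).T
    rv=np.degrees(Ro.from_matrix(R.T@G).as_rotvec()); d=np.array([*T(p,(x,y)),z])-q
    print("clock",round(s["clock"],2),"tray",inv(p,q).round(1),"z",round(q[2],1),"F",np.round(s["wrist_force"],1),"| turn",rv.round(1),"shift after",(G.T@d).round(1),"before",(R.T@d).round(1))
E
python3 - <<'E'
from go import *
from scipy.ndimage import map_coordinates
c=capture("top"); g=cv2.GaussianBlur(c["image"],(0,0),.6).astype(float)[:,:,0]
W=seg((24,100),(110,34.5),40)+seg((-24,100),(-110,34.5),40)
for r in(-114,114): W+=seg((r,-125),(r,100),60)
W+=seg((-110,-129),(110,-129),60)
B=[]
for r in(-105,105): B+=seg((r,-120),(r,20),40)
B+=seg((-100,-119),(100,-119),50)+seg((-90,36),(-20,88),30)+seg((90,36),(20,88),30)
def smp(p,P,z):
    q=np.array([px(c,[*T(p,a),z]) for a in P]); return map_coordinates(g,[q[:,1],q[:,0]],order=1)
f=lambda p:-(smp(p,W,24).mean()-smp(p,B,12).mean())
i=p.copy(); r=minimize(f,i,method="Nelder-Mead",options=dict(initial_simplex=np.array([i,i+[4,0,0],i+[0,4,0],i+[0,0,.02]])))
print(i,r.x,r.fun); p[:]=r.x; np.save("tray.npy",p)
for X,n in copper(c): print("slug tray",inv(p,X).round(1))
d=np.array([-55.,78]);d/=np.hypot(*d); print(np.degrees(np.arctan2(-d[0],d[1])))
plan(78,-31,120,35.2)
E
```

```text
[ 5.61286395e+02  1.76192216e+00 -2.72007964e-02] [ 5.61249131e+02  3.54225417e+00 -2.57937533e-02] -118.1616076005078
slug tray [55.   0.2]
slug tray [ -5.6 -50.5]
slug tray [-56.7 -55.3]
35.18874313200395
clock 0.75 tray [-396.3  480.5] z 226.7 F [ 0.2  0.4 -0.6] | turn [  0.    0.  -53.5] shift after [ -92.8 -691.4  106.7] before [-610.8 -337.   106.8]
```

Request:
play_rows:
  steps:
    - [[-43.6,-24.1,5],[0,0,0]]
    - [[-43.6,-24.1,5],[0,0,0]]
    - [[-43.6,-24.1,5],[0,0,0]]
    - [[-43.6,-24.1,5],[0,0,0]]
    - [[-43.6,-24.1,5],[0,0,0]]
  grip: 0

```text
clock: 1.38
tcp_pos: [342.9, 305.8, 201.8]
ee_rot: [0.171, 0.985, 0.0, 0.0]
wrist_force: [-0.1, 0.7, 0.8]
grip_width: 0.508
finger_force: 0.0
```

Request:
play_rows:
  steps:
    - [[-43.6,-24.1,5],[0,0,0]]
    - [[-43.6,-24.1,5],[0,0,0]]
    - [[-43.6,-24.1,5],[0,0,0]]
    - [[-43.6,-24.1,5],[0,0,0]]
    - [[-43.6,-24.1,5],[0,0,0]]

```text
clock: 2.0
tcp_pos: [507.4, 118.6, 176.7]
ee_rot: [0.172, 0.985, 0.0, 0.0]
wrist_force: [0.4, 0.8, -0.3]
grip_width: 0.01
finger_force: 0.0
```

Request:
play_rows:
  steps:
    - [[-43.6,-24.1,5],[0,0,0]]
    - [[-43.6,-24.1,5],[0,0,0]]
    - [[-43.6,-24.1,5],[0,0,0]]
    - [[-43.6,-24.1,5],[0,0,0]]
    - [[0,0,0],[0,0,-8.9]]

```text
clock: 2.62
tcp_pos: [639.3, -32.9, 155.3]
ee_rot: [0.095, 0.996, -0.0, -0.0]
wrist_force: [-0.5, 0.6, 0.6]
grip_width: 0.009
finger_force: 0.0
```

Request:
play_rows:
  steps:
    - [[0,0,0],[0,0,-8.9]]
    - [[0,0,0],[0,0,-8.9]]
    - [[0,0,0],[0,0,-8.9]]
    - [[0,0,0],[0,0,-8.9]]
    - [[0,0,0],[0,0,-8.9]]

```text
clock: 3.25
tcp_pos: [637.9, -29.7, 156.6]
ee_rot: [-0.292, 0.956, 0.0, -0.0]
wrist_force: [0.7, -0.9, -0.5]
grip_width: 0.006
finger_force: 0.0
```

```bash
python3 - <<'E'
from go import *
plan(78,-32.5,60,35)
plan(78,-32.5,15,35)
s=read_state(); print(s["grip_width"],s["joint_positions"])
E
```

```text
clock 3.25 tray [ 77.5 -31.3] z 156.6 F [ 0.7 -0.9 -0.5] | turn [ 0.  -0.   0.4] shift after [ 0.3 -1.3 96.6] before [ 0.3 -1.3 96.6]
clock 3.25 tray [ 77.5 -31.3] z 156.6 F [ 0.7 -0.9 -0.5] | turn [ 0.  -0.   0.4] shift after [  0.3  -1.3 141.6] before [  0.3  -1.3 141.6]
0.006250959644255351 [-1.66555744e-01  6.06611496e-01  1.28576560e+00  1.03793890e-04
  1.24933955e+00 -2.32970593e+00]
```

Request:
play_rows:
  steps:
    - [[0,-4,40],[0,0,0]]
    - [[0,-4,40],[0,0,0]]
    - [[0,0,36],[0,0,0]]
    - [[0,0,10],[0,0,0]]
    - [[0,0,0],[0,0,0]]

```text
clock: 3.88
tcp_pos: [642.4, -36.4, 30.8]
ee_rot: [-0.289, 0.957, 0.0, -0.0]
wrist_force: [0.2, 0.1, 1.3]
grip_width: 0.0
finger_force: 0.0
```

```bash
python3 - <<'E'
from go import *
plan(78,-32.5,15,35)
c=capture("side"); t=capture("top")
im=cv2.resize(c["image"][140:240,180:310,::-1],None,fx=6,fy=6,interpolation=2)
q=read_state()["tcp_pos"]; u,v=(px(c,q)-[180,140])*6; cv2.circle(im,(int(u),int(v)),3,(0,255,0),-1)
cv2.imwrite("pics/d.png",im)
save(t,"t1.png")
E
```

```text
clock 3.88 tray [ 82.2 -37.8] z 30.8 F [0.2 0.1 1.3] | turn [ 0.  -0.   0.1] shift after [ 0.4  6.8 15.8] before [ 0.4  6.8 15.8]
```

View pics/d.png

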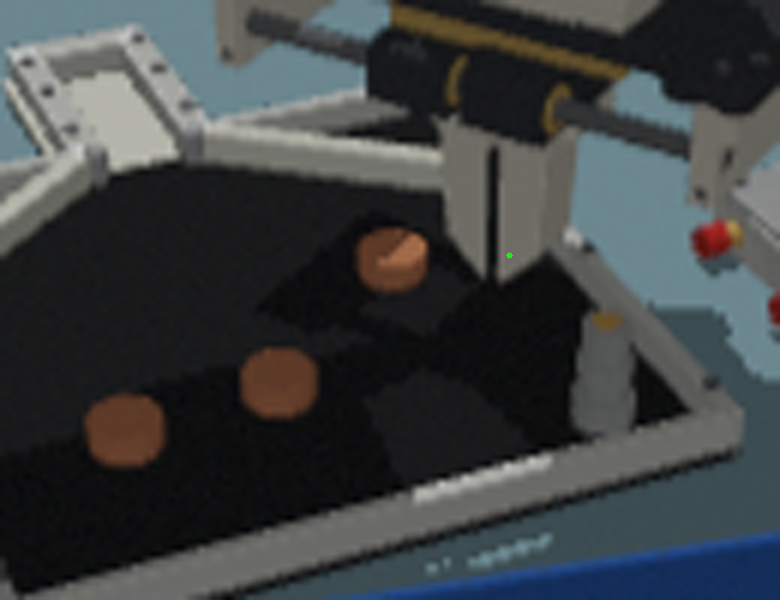

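The view shows the slug at crop (392,260) ahead of the fingertips at (495,280). The finger backs look bevelled towards the tip, so I'll enlarge to see the contact shape.

```bash
python3 - <<'E'
from go import *
c=capture("side")
im=c["image"][155:195,235:295,::-1].astype(float)
im=cv2.resize(np.clip(255*(im/255)**.5,0,255).astype(np.uint8),None,fx=12,fy=12,interpolation=2)
q=np.array(read_state()["tcp_pos"]); R=Ro.from_quat(read_state()["ee_rot"]).as_matrix()
P=lambda a:tuple(int(k) for k in (px(c,q+R@np.array(a,float))-[235,155])*12)
for y in(-19,0,19):
  for x in(-9.5,9.5):
    cv2.line(im,P([x,y,0]),P([x,y,-20]),(0,255,0),1)
cv2.imwrite("pics/e.png",im)
E
```

```text
(no output)
```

View pics/e.png

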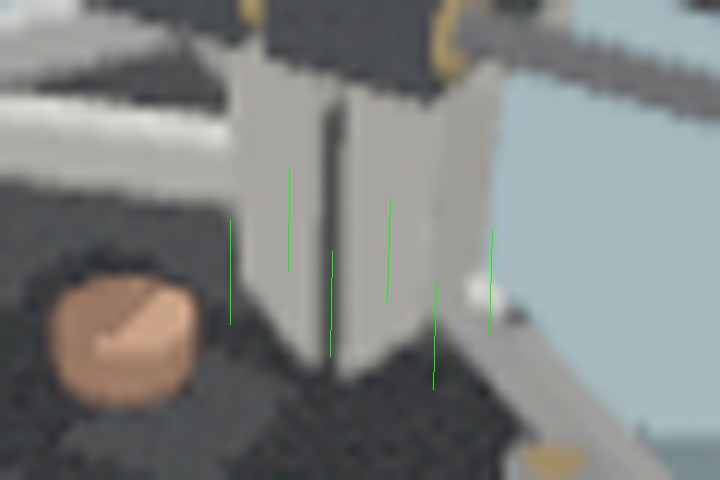

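Bevelled backs are confirmed, while the finger sides (tool ±x) are vertical, 9.5 mm from the TCP. I'll push with the tool +x face instead, so I turn 90° and drop in behind the first slug.

Request:
play_rows:
  steps:
    - [[0,0,0],[0,0,10]]
    - [[0,0,0],[0,0,10]]
    - [[0,0,0],[0,0,10]]
    - [[0,0,0],[0,0,10]]
    - [[0,0,0],[0,0,10]]

```text
clock: 4.65
tcp_pos: [643.2, -36.5, 32.5]
ee_rot: [0.145, 0.989, -0.0, 0.001]
wrist_force: [-0.4, 0.1, -0.1]
grip_width: 0.003
finger_force: 0.0
```

Request:
play_rows:
  steps:
    - [[0,0,0],[0,0,10]]
    - [[0,0,0],[0,0,10]]
    - [[0,0,0],[0,0,10]]
    - [[0,0,0],[0,0,10]]
    - [[0,0,0],[0,0,0]]

```text
clock: 5.28
tcp_pos: [643.1, -36.5, 32.2]
ee_rot: [0.471, 0.882, 0.0, 0.001]
wrist_force: [-0.0, 0.4, 0.4]
grip_width: 0.008
finger_force: 0.0
```

```bash
cat >> go.py <<'E'
def pushplan(sx,sy,d,back=30,z=15): # TCP 'back' mm behind (sx,sy) along push dir d (deg ccw from tray y), front = tool +x
    a=np.radians(d); plan(sx+back*np.sin(a),sy-back*np.cos(a),z,d-90)
E
python3 - <<'E'
from go import *
pushplan(55,0.2,34.6)
E
```

```text
clock 5.28 tray [ 82.9 -37.9] z 32.2 F [-0.   0.4  0.4] | turn [0.1 0.1 0.6] shift after [17.2 -1.3 17.2] before [17.2 -1.1 17.2]
```

Request:
play_rows:
  steps:
    - [[0,-1.2,10],[0,0,0.6]]
    - [[0,0,6.5],[0,0,0]]
    - [[10,0,0],[0,0,0]]
    - [[7,0,0],[0,0,0]]
    - [[8,0,0],[0,0,0]]

```text
clock: 5.9
tcp_pos: [627.5, -15.5, 14.5]
ee_rot: [0.477, 0.879, 0.0, 0.0]
wrist_force: [-0.2, -0.2, 0.6]
grip_width: 0.006
finger_force: 0.1
```

Request:
play_rows:
  steps:
    - [[11,0,0],[0,0,0]]
    - [[11,0,0],[0,0,0]]
    - [[11,0,0],[0,0,0]]
    - [[11,0,0],[0,0,0]]
    - [[11,0,0],[0,0,0]]

```text
clock: 6.52
tcp_pos: [597.4, 30.6, 14.3]
ee_rot: [0.477, 0.879, 0.0, 0.0]
wrist_force: [0.9, -1.0, 0.6]
grip_width: 0.005
finger_force: 0.4
```

Request:
play_rows:
  steps:
    - [[11,0,0],[0,0,0]]
    - [[11,0,0],[0,0,0]]
    - [[11,0,0],[0,0,0]]
    - [[8,0,0],[0,0,0]]
    - [[0,0,0],[0,0,0]]

```text
clock: 7.15
tcp_pos: [574.8, 65.0, 14.2]
ee_rot: [0.476, 0.879, -0.0, -0.0]
wrist_force: [-0.7, 0.6, 0.3]
grip_width: 0.004
finger_force: 0.0
```

Request:
play_rows:
  steps:
    - [[-20,0,0],[0,0,0]]
    - [[0,0,0],[0,0,9]]
    - [[0,0,0],[0,0,9]]
    - [[0,0,0],[0,0,9]]
    - [[0,0,0],[0,0,7.6]]

```text
clock: 7.78
tcp_pos: [587.2, 46.0, 14.1]
ee_rot: [0.719, 0.695, 0.0, 0.0]
wrist_force: [0.1, -0.0, -0.1]
grip_width: 0.005
finger_force: 0.0
```

```bash
python3 - <<'E'
from go import *
s=capture("side"); c=capture("top")
print("top",[(inv(p,X).round(1),n) for X,n in copper(c)],"side",[(inv(p,X).round(1),n) for X,n in copper(s) if abs(inv(p,X)[0])<100 and -120<inv(p,X)[1]<200])
pushplan(0,78,0)
cv2.imwrite("pics/f.png",cv2.resize(s["image"][140:240,160:290,::-1],None,fx=6,fy=6,interpolation=2))
E
```

```text
top [(array([ -7.5, -50.2]), 67), (array([-57.2, -55.5]), 42)] side [(array([ 62.8, 180.2]), 27), (array([-4.4, 74.8]), 72), (array([ -7.5, -58.2]), 99), (array([-58.5, -63.8]), 99)]
clock 7.88 tray [24.7 43.2] z 14.1 F [ 0.4 -0.2 -0.1] | turn [ 0.   0.  -0.2] shift after [  4.8 -24.7  -0.9] before [  4.7 -24.8  -0.9]
```

View pics/f.png

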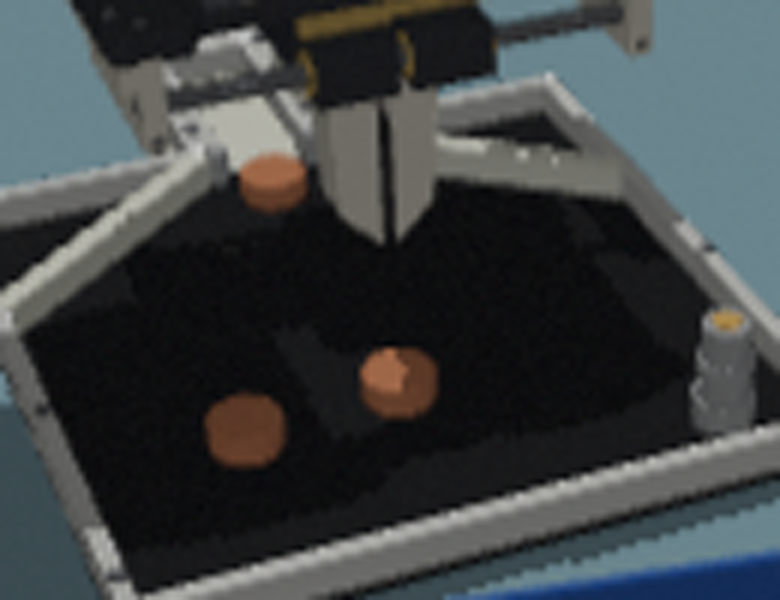

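The side view shows the slug right in front of the gate (crop 272,183), slightly left of centre, with the fingers clear of it. Centre the tool and push it straight in.

Request:
play_rows:
  steps:
    - [[0,-12.5,-1],[0,0,0]]
    - [[0,-12.3,0],[0,0,0]]
    - [[12,0,0],[0,0,0]]
    - [[9,0,0],[0,0,0]]
    - [[8,0,0],[0,0,0]]

```text
clock: 8.5
tcp_pos: [562.6, 78.2, 15.4]
ee_rot: [0.716, 0.698, 0.0, 0.0]
wrist_force: [1.6, -0.7, -0.2]
grip_width: 0.006
finger_force: 0.6
```

Request:
play_rows:
  steps:
    - [[7,0,0],[0,0,0]]
    - [[7,0,0],[0,0,0]]
    - [[6,0,0],[0,0,0]]
    - [[0,0,0],[0,0,0]]
    - [[0,0,0],[0,0,0]]

```text
clock: 9.12
tcp_pos: [563.2, 97.6, 15.4]
ee_rot: [0.717, 0.697, 0.001, 0.0]
wrist_force: [1.2, 1.4, 0.8]
grip_width: 0.002
finger_force: 1.3
```

```bash
python3 - <<'E'
from go import *
plan(0,92.5,15,-90)
s=capture("side")
print("side",[(inv(p,X).round(1),n) for X,n in copper(s) if abs(inv(p,X)[0])<100 and -120<inv(p,X)[1]<200])
E
```

```text
clock 9.12 tray [-0.5 94. ] z 15.4 F [1.2 1.4 0.8] | turn [ 0.1 -0.  -0.1] shift after [-1.5  0.5  0.4] before [-1.5  0.5  0.4]
side [(array([ -6.7, -57.4]), 109), (array([-58.1, -63.2]), 107)]
```

Request:
play_rows:
  steps:
    - [[-12,0,0],[0,0,0]]
    - [[-20,0,-25],[0,0,2.5]]
    - [[-45,0,-20],[0,0,0]]
    - [[-50,0,0],[0,0,0]]
    - [[-48,0,0],[0,0,0]]

```text
clock: 9.8
tcp_pos: [550.5, -79.5, 60.1]
ee_rot: [0.732, 0.682, -0.001, -0.001]
wrist_force: [0.1, -0.2, -0.7]
grip_width: 0.005
finger_force: 0.0
```

Request:
play_rows:
  steps:
    - [[0,0,0],[0,0,0]]
    - [[0,0,0],[0,0,0]]

```text
clock: 10.05
tcp_pos: [550.9, -77.4, 59.8]
ee_rot: [0.732, 0.681, -0.0, -0.001]
wrist_force: [0.2, 0.1, 0.1]
grip_width: 0.008
finger_force: 0.0
```

```bash
python3 - <<'E'
from go import *
s=capture("side");c=capture("top")
print("top",[(inv(p,X).round(1),n) for X,n in copper(c)],"side",[(inv(p,X).round(1),n) for X,n in copper(s) if abs(inv(p,X)[0])<100 and -120<inv(p,X)[1]<200])
pushplan(-6.3,-50.3,-2.5)
cv2.imwrite("pics/g.png",cv2.resize(s["image"][140:240,160:290,::-1],None,fx=6,fy=6,interpolation=2))
E
```

```text
top [(array([ -2.2, 118.6]), 68)] side [(array([ 77.6, 124.9]), 76), (array([ -1.3, 114.7]), 49), (array([ -6.6, -57.5]), 110), (array([-58. , -62.2]), 118)]
clock 10.15 tray [ -7.8 -80.2] z 59.9 F [-0.1  0.7  0. ] | turn [-0.1 -0.  -0. ] shift after [-0.1  0.2 44.9] before [-0.1  0.3 44.9]
```

View pics/g.png

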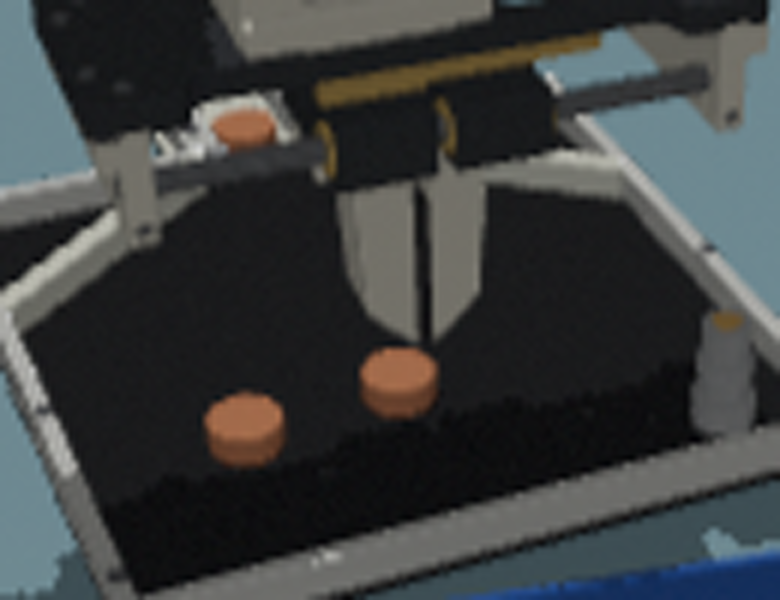

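Slug 1 is in the lane at tray (-2,118.6) and the other two have not moved. Drop behind slug 2 and push it straight through.

Request:
play_rows:
  steps:
    - [[0,0,25],[0,0,0]]
    - [[0,0,19.5],[0,0,0]]
    - [[0,0,0],[0,0,0]]
    - [[8,0,0],[0,0,0]]
    - [[12,0,0],[0,0,0]]

```text
clock: 10.78
tcp_pos: [553.8, -56.7, 16.6]
ee_rot: [0.732, 0.682, 0.0, 0.001]
wrist_force: [-0.2, -0.1, 0.5]
grip_width: 0.007
finger_force: 0.1
```

Request:
play_rows:
  steps:
    - [[12,0,0],[0,0,0]]
    - [[12,0,0],[0,0,0]]
    - [[12,0,0],[0,0,0]]
    - [[12,0,0],[0,0,0]]
    - [[12,0,0],[0,0,0]]

```text
clock: 11.4
tcp_pos: [557.5, 3.2, 15.7]
ee_rot: [0.732, 0.682, 0.0, -0.0]
wrist_force: [-0.7, -0.9, 1.9]
grip_width: 0.006
finger_force: 0.4
```

Request:
play_rows:
  steps:
    - [[12,0,0],[0,0,0]]
    - [[12,0,0],[0,0,0]]
    - [[12,0,0],[0,0,0]]
    - [[12,0,0],[0,0,0]]
    - [[0,0,0],[0,0,0]]

```text
clock: 12.02
tcp_pos: [560.7, 51.4, 15.6]
ee_rot: [0.731, 0.682, 0.0, -0.0]
wrist_force: [-0.1, -0.5, 0.1]
grip_width: 0.006
finger_force: 0.0
```

```bash
python3 - <<'E'
from go import *
plan(0,92.5,15,-90)
s=capture("side")
print("side",[(inv(p,X).round(1),n) for X,n in copper(s) if abs(inv(p,X)[0])<100 and -120<inv(p,X)[1]<200])
E
```

```text
clock 12.03 tray [-1.7 47.8] z 15.6 F [-0.1 -0.5  0.1] | turn [-0.  -0.  -2.5] shift after [44.7  1.7  0.6] before [44.7 -0.2  0.6]
side [(array([ 31.3, 190.1]), 26), (array([-57.9, -63. ]), 106)]
```

Request:
play_rows:
  steps:
    - [[10,0,0],[0,0,0]]
    - [[10,0,0],[0,0,0]]
    - [[8,0,0],[0,0,0]]
    - [[7,0,0],[0,0,0]]
    - [[6,0,0],[0,0,0]]

```text
clock: 12.7
tcp_pos: [563.7, 91.7, 15.7]
ee_rot: [0.732, 0.682, 0.0, -0.0]
wrist_force: [0.0, -0.0, -0.2]
grip_width: 0.004
finger_force: 0.3
```

Request:
play_rows:
  steps:
    - [[4,0,0],[0,0,0]]
    - [[0,0,0],[0,0,0]]
    - [[0,0,0],[0,0,0]]

```text
clock: 13.08
tcp_pos: [564.1, 95.1, 15.8]
ee_rot: [0.732, 0.682, 0.0, 0.0]
wrist_force: [1.0, 0.3, -0.2]
grip_width: 0.005
finger_force: 0.0
```

Request:
play_rows:
  steps:
    - [[-12,0,0],[0,0,0]]
    - [[-20,0,-25],[0,0,0]]
    - [[-45,0,-20],[0,0,0]]
    - [[-50,0,0],[0,0,0]]
    - [[-40,0,0],[0,0,0]]

```text
clock: 13.7
tcp_pos: [551.9, -74.1, 61.2]
ee_rot: [0.732, 0.681, 0.0, 0.0]
wrist_force: [0.7, 0.4, 0.6]
grip_width: 0.008
finger_force: 0.0
```

```bash
python3 - <<'E'
from go import *
s=capture("side");c=capture("top")
print("top",[(inv(p,X).round(1),n) for X,n in copper(c)],"side",[(inv(p,X).round(1),n) for X,n in copper(s) if abs(inv(p,X)[0])<100 and -120<inv(p,X)[1]<200])
d=-np.degrees(np.arctan2(57,78+55.5)); print(d)
pushplan(-57,-55.5,d)
E
```

```text
top [(array([ -1.1, 127.9]), 137)] side [(array([ 79.6, 133.6]), 76), (array([ -0.9, 126.2]), 82), (array([-58.1, -62.1]), 117)]
-23.120848662424716
clock 13.8 tray [ -7.3 -79.7] z 60.9 F [ 0.4  0.4 -0.2] | turn [ 0.1  0.1 20.3] shift after [-27.3 -55.2  45.9] before [ -6.4 -61.3  45.9]
```

Two slugs are now in the lane (merged blob centred at y 128, so about 116 and 140). On to the third.

Request:
play_rows:
  steps:
    - [[0,0,0],[0,0,10.2]]
    - [[0,0,0],[0,0,10.1]]
    - [[-27.3,-55.2,0],[0,0,0]]
    - [[0,0,25],[0,0,0]]
    - [[0,0,20.5],[0,0,0]]

```text
clock: 14.42
tcp_pos: [490.0, -73.5, 15.0]
ee_rot: [0.84, 0.542, 0.0, 0.0]
wrist_force: [-0.1, -1.7, 0.7]
grip_width: 0.004
finger_force: 0.0
```

Request:
play_rows:
  steps:
    - [[0,0,0],[0,0,0]]
    - [[8,0,0],[0,0,0]]
    - [[12,0,0],[0,0,0]]
    - [[12,0,0],[0,0,0]]
    - [[12,0,0],[0,0,0]]

```text
clock: 15.05
tcp_pos: [509.4, -32.4, 15.5]
ee_rot: [0.84, 0.542, 0.0, 0.0]
wrist_force: [-0.3, -1.3, 1.0]
grip_width: 0.008
finger_force: 0.2
```

```bash
python3 - <<'E'
from go import *
s=capture("side")
print("side",[(inv(p,X).round(1),n) for X,n in copper(s) if abs(inv(p,X)[0])<100 and -120<inv(p,X)[1]<200])
pushplan(0,78,-23.1,21.5)
E
```

```text
side [(array([-38.2,  90. ]), 39)]
clock 15.1 tray [-50.5 -36.3] z 15.5 F [ 0.6  0.6 -0.1] | turn [ 0.1 -0.   0.3] shift after [103.4   1.6   0.5] before [103.4   2.1   0.6]
```

Request:
play_rows:
  steps:
    - [[12,0,0],[0,0,0]]
    - [[12,0,0],[0,0,0]]
    - [[12,0,0],[0,0,0]]
    - [[12,0,0],[0,0,0]]
    - [[12,0,0],[0,0,0]]

```text
clock: 15.72
tcp_pos: [533.9, 22.0, 15.2]
ee_rot: [0.84, 0.542, 0.0, -0.0]
wrist_force: [-0.1, -0.7, 0.2]
grip_width: 0.003
finger_force: 0.3
```

Request:
play_rows:
  steps:
    - [[12,0,0],[0,0,0]]
    - [[12,0,0],[0,0,0]]
    - [[10,0,0],[0,0,0]]
    - [[6,0,0],[0,0,0]]
    - [[0,0,0],[0,0,0]]

```text
clock: 16.35
tcp_pos: [550.1, 58.1, 15.2]
ee_rot: [0.84, 0.542, 0.0, -0.0]
wrist_force: [0.3, 0.3, -0.5]
grip_width: 0.007
finger_force: 0.0
```

Request:
play_rows:
  steps:
    - [[-20,0,0],[0,0,0]]
    - [[0,0,0],[0,0,-8]]
    - [[0,0,0],[0,0,-8]]
    - [[0,0,0],[0,0,-7]]
    - [[0,0,0],[0,0,0]]

```text
clock: 16.98
tcp_pos: [541.2, 38.2, 15.2]
ee_rot: [0.716, 0.698, -0.0, -0.0]
wrist_force: [-0.4, -0.9, -0.5]
grip_width: 0.006
finger_force: 0.0
```

```bash
python3 - <<'E'
from go import *
s=capture("side"); c=capture("top")
print("top",[(inv(p,X).round(1),n) for X,n in copper(c)],"side",[(inv(p,X).round(1),n) for X,n in copper(s) if abs(inv(p,X)[0])<100 and -120<inv(p,X)[1]<200])
plan(0,92.5,15,-90)
cv2.imwrite("pics/i.png",cv2.resize(s["image"][140:240,160:290,::-1],None,fx=6,fy=6,interpolation=2))
E
```

```text
top [] side [(array([  6.7, 171.5]), 27)]
clock 17.07 tray [-20.7  34.5] z 15.3 F [ 0.8  0.2 -0.8] | turn [-0.  -0.  -0.1] shift after [58.  20.7  0.3] before [58.  20.6  0.3]
```

View pics/i.png

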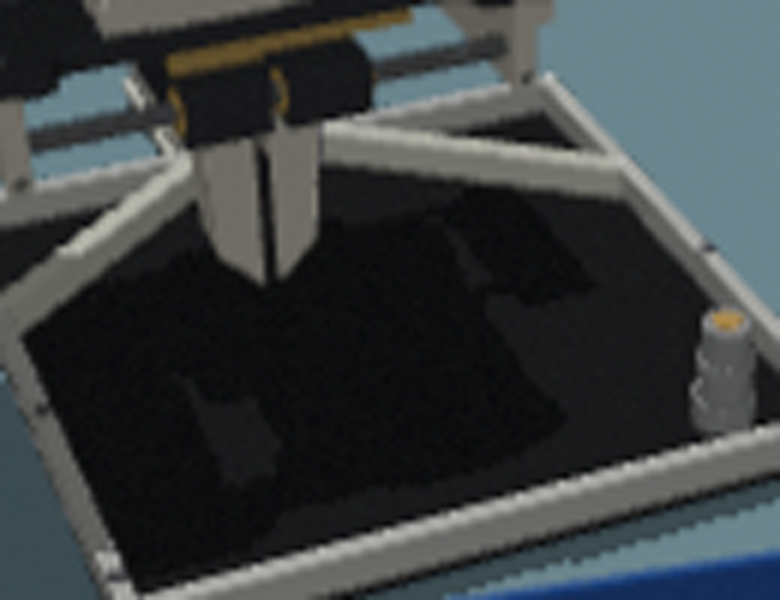

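The third slug is hidden behind the fingers, which matches being just before the gate, and the rest of the pen is empty. Centre and push in.

Request:
play_rows:
  steps:
    - [[0,10.4,0],[0,0,0]]
    - [[0,10.3,0],[0,0,0]]
    - [[12,0,0],[0,0,0]]
    - [[9,0,0],[0,0,0]]
    - [[9,0,0],[0,0,0]]

```text
clock: 17.7
tcp_pos: [562.8, 70.0, 15.1]
ee_rot: [0.715, 0.699, -0.0, -0.0]
wrist_force: [0.5, -0.9, 1.2]
grip_width: 0.003
finger_force: 0.1
```

Request:
play_rows:
  steps:
    - [[9,0,0],[0,0,0]]
    - [[7,0,0],[0,0,0]]
    - [[6,0,0],[0,0,0]]
    - [[6,0,0],[0,0,0]]
    - [[0,0,0],[0,0,0]]

```text
clock: 18.32
tcp_pos: [564.0, 97.2, 15.3]
ee_rot: [0.715, 0.699, 0.0, 0.0]
wrist_force: [-0.3, -0.6, 0.6]
grip_width: 0.006
finger_force: 0.6
```

Request:
play_rows:
  steps:
    - [[0,0,0],[0,0,0]]
    - [[-12,0,0],[0,0,0]]
    - [[-20,0,-25],[0,0,0]]
    - [[-45,0,-20],[0,0,0]]
    - [[-50,0,-20],[0,0,0]]

```text
clock: 18.95
tcp_pos: [560.4, -31.6, 80.8]
ee_rot: [0.715, 0.699, -0.0, -0.0]
wrist_force: [0.0, 0.3, -0.3]
grip_width: 0.004
finger_force: 0.0
```

Request:
play_rows:
  steps:
    - [[-50,0,-20],[0,0,0]]
    - [[0,0,0],[0,0,0]]

```text
clock: 19.2
tcp_pos: [560.3, -84.4, 101.8]
ee_rot: [0.717, 0.697, 0.001, 0.002]
wrist_force: [0.5, -0.0, 0.1]
grip_width: 0.004
finger_force: 0.0
```

```bash
python3 - <<'E'
from go import *
s=capture("side");c=capture("top")
print("top",[(inv(p,X).round(1),n) for X,n in copper(c)])
im=c["image"].astype(int); v,u=np.nonzero((im[:,:,0]-im[:,:,2])>50)
y=np.array([inv(p,w(c,a,b,22)) for a,b in zip(u,v)]); y=y[(abs(y[:,0])<60)&(y[:,1]>-130)]; print(y.min(0),y.max(0))
plan(0,92.5,15,-90)
a=cv2.resize(c["image"][170:230,140:230,::-1],None,fx=6,fy=6,interpolation=2); cv2.imwrite("pics/j.png",a)
E
```

```text
top [(array([ -0.9, 141.1]), 207)]
[-11.82047846 106.7988585 ] [ 10.33925317 175.62034117]
clock 19.3 tray [  0.  -84.3] z 100.0 F [-0.9  1.3  0.3] | turn [-0. -0.  0.] shift after [176.8  -0.   85. ] before [176.8   0.   85.1]
```

View pics/j.png

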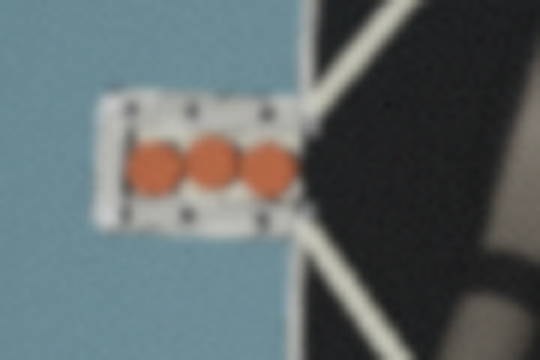

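All three slugs lie in single file at crop (270,170), (212,162) and (153,168). Their centres are at y of about 118, 141 and 165, inside the 110–170 limits, and the arm is clear.

```bash
python3 -c "
from cell import *
print(job_done())"
```

```text
the job is handed in; nothing more can be done
None
```

I swept all three slugs one at a time through the gate; the last picture shows them in single file in the lane, none sticking out, and the job was handed in after about 19 s, with no verdict shown.

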